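# Set the strap width on a bench strap cutter with its knurled wheel

## Robot

A 6-joint arm with a two-finger parallel gripper is mounted at the origin on the work surface. World frame = base frame: x ahead of the robot, y to its left, z up, the work surface at z = 0. Lengths are in mm, angles in rad, forces in N, time in s.
With the tool pointing down it reaches from about 400 to 925 mm from the base axis. Payload 12.5 kg.
Tool frame: the origin (TCP) lies at the very end of the fingers, on their centre line; the grasp point (between the pads) lies 19 mm behind it; z points along the fingers, y is the direction in which the jaws open and shut (so a half turn about z gives the same grasp; the last joint's range is limited). The gripper opens to 95 mm and grips with 3 to 60 N. Pads are 20 mm wide; open, the fingers measure 119 mm over their backs; the gripper's body (75 mm by 180 mm) begins 59 mm behind the grasp point.
Start: joints at [-1.285, 0.491, 1.559, -0, 1.092, -0.106], TCP at [238.682, -577.649, 214.661] pointing down, gripper open.
Joint ranges: [-3.1, 3.1], [-0.84, 2.19], [0.05, 2.79], [-1.13, 4.28], [0.06, 2.93], [-2.69, 2.69]. Speed limits (rad/s): [2.22, 2.22, 2.79, 3.14, 3.14, 3.14].

## Interface

Orientations are given as [roll, pitch, yaw] about the fixed x, y, z axes, in that order (R = Rz(yaw) Ry(pitch) Rx(roll)).
In Python, from cell import env gives the robot as it stands.
- The arm moves only by the shell command python3 -m pendant 'ROWS'. ROWS is JSON, a list that holds one entry, the list of rows, each a list of 5 numbers: the opening, from 0 (shut) to 1 (fully open), then the shift along the tool's x, y, z in m, then the turn about the tool's z in rad. A call has exactly 8 rows; each row is the pose to reach, as a shift and turn from the pose commanded when the call began, along the tool's axes at that moment; what a row does not reach only later rows make up. A row lasts 1/10 s, in which the tool goes at most 50 mm and 8.59 degrees, less where a joint would pass 70% of its speed; a pose out of reach is approached as far as the arm can. A call with a gripper value outside its range is refused whole. The fingers move at their own pace and stop on an object; the grip force is fixed at half the most. Time passes only in rows, so rows that repeat a pose let the fingers close, or fill a call up. It gives the time, the measured TCP pose, the force and the opening at its end, in the units of the state.
- env.state(): the state, without advancing time (a new reading comes with each control period).
- env.read_camera(name): name is "side" or "top"; returns a dict with "image" (384x512x3 uint8, blue, green, red), "range_z" (384x512 float32, mm along the optical axis (not along the pixel's ray), 0 where there is no reading), "fx", "fy", "cx", "cy" (pixels), "dist" ([k1, k2, p1, p2, k3] as OpenCV has them; the pictures are not rectified), "rvec" (rotation vector, rad) and "tvec" (3), from world to camera coordinates, as OpenCV has them. Camera axes: x right, y down, z forward; pixel columns grow to the right and rows downward; lengths in mm; the calibration is good to about 2 mm. A picture is of the moment at which its call begins.
- env.job_done(): hands the job in, once; it reports no verdict.
The state is a dict: "t": time; "joints": joint angles; "qvel": joint speeds; "tau": joint torques, N m; "eef_pos": TCP position; "tcp_rot": TCP orientation; "ft_force": force on the tool from outside, world axes, zero at the start; "moment": the same for the moment, N m; "opening": opening from 0.0 (shut) to 1.0 (fully open).
Only numpy, scipy, OpenCV 4.12 (cv2) and the standard library are available. Lean on these libraries where they do the work, as an engineer would, in place of code of your own. Each camera call takes 0.05 s, during which the arm holds its last target. There are 200 camera calls.

## Task

Set the strap cutter to the ordered strap width: with a fingertip, roll the knurled wheel that stands up through its bed, stroke by stroke, until the fence has closed in towards the blade and the line on the fence's pointer lines up with the line on the gauge rider; then take the hand away. Move the fence only by the wheel, never by pushing on the fence itself, and lift nothing: the jar, the tin lid, the maul and the brush stay where they are.

Things in the scene. Friction and masses are not known exactly. Their poses are not given: they have to be found in the camera images.
- cutter: Bench strap cutter bolted down: grey casting under a flat steel bed 180 mm (x) by 280 mm (y), top 58 mm above the bench. Origin on the bench under the bed's centre; x points away from the robot, y left, z up. At the -y end stands the cutting head (column, disc blade, feed roller, crank), up to 190 mm high, all at y below -45 mm. A 24 mm scale rail runs flush along the near edge.
- wheel: Knurled steel adjuster wheel, 55 mm diameter over its 36 straight ridges (1 mm high), 18 mm wide, at the bed's +y end. Origin at its centre, 42 mm above the bench and 112 mm to +y of the cutter's origin; axle along the cutter's y. Its top stands up through a slot in the bed. It only turns, on the fence's coarse lead screw, and cannot be lifted out.
- wheel_crest (a point): Highest point of the wheel, where the fingertip strokes it: 69.5 mm above the bench, 11.5 mm above the bed. Rolling the top away from the robot (cutter's +x) closes the fence towards the blade, rolling it back opens it: 3.18 mm of fence per rad, 1.16 mm per 10 mm of rim. Needs about 1.1 N along the rim; stays where it is left and does not coast.
- fence: Steel fence bar on the bed between cutting head and wheel: 150 mm long (cutter's x), 12 mm thick, 20 mm high, low foot behind. Origin at bed level, middle of the working face (-y face, towards the blade). Slides along the cutter's y, driven by the wheel. At the start the blade-to-face gap is 46 to 52 mm and must close by 10 to 25 mm. No stop at the mark; end stops at gaps of 19 and 60 mm.
- pointer_line (a point): Outer (near, -x) end of the dark line on top of the fence's pointer, a flat steel tongue 14 mm wide (y) at the near end of the fence, over the scale rail. 64.6 mm above the bench, 98 mm to -x of the fence's origin, in the plane of its working face. The line runs along the cutter's x in the middle of the tongue.
- gauge_line (a point): The gauge mark: inner (+x) end of the dark line on top of the gauge rider, as high as the pointer's line. Axes as the cutter's. The setting is right when the pointer's line and this one have the same y in the cutter's axes, so that the two lines run on from each other.
- gauge: Gauge rider: small steel clip 14 mm wide (y) like the pointer, clamped with a thumbscrew on the outer half of the scale rail; it does not move. Origin at its line (the gauge_line point). At the start it stands to the blade's side (-y) of the pointer.
- blade_edge (a point): Where the disc blade meets the bed: the blade lies in the plane y = -70 mm of the cutter.
- jar: Bystander: closed white jar with a metal lid, 68 mm diameter, 85 mm high. Origin at the centre of its underside.
- tin_lid: Bystander: flat round tin lid, 64 mm diameter, 12 mm high. Origin at the centre of its underside.
- maul: Bystander: leatherworker's maul (a round mallet) standing upright on its head; white nylon head 66 mm diameter and 92 mm high, wooden handle above it, 197 mm high in all. Origin at the centre of its underside.
- brush: Bystander: wooden glue brush, 190 mm long, lying along its x. Origin under its middle.

How it is judged:
By the outcome, as a careful person would: the job done as asked, in the order asked, and still so for the second after the job is handed in, with the robot touching nothing.
It also fails if it takes over 72 s, if anything falls off the work surface, if the arm or the gripper's body presses on something with over 40 N, if the wrist force passes 120 N, or if a joint passes its speed limit or range.

## Working session

There is one attempt and no reset: what is moved stays moved. The work goes in short steps, Python scripts to look and compute and a shell command to move; the robot and the scene stay as the last step left them, time stands still between calls to the robot, and variables do not carry over. Pictures are saved under pics/ and viewed, about 8 in all and at most 12, crops included, and the job is handed in when it is done.

```bash
mkdir -p pics; ls
cat > h.py <<'E'
import numpy as np, cv2
from cell import env
def cam(n):
    d=env.read_camera(n); d['K']=np.array([[d['fx'],0,d['cx']],[0,d['fy'],d['cy']],[0,0,1.]])
    d['D']=np.array(d['dist'],float); d['R']=cv2.Rodrigues(np.array(d['rvec'],float))[0]; d['T']=np.array(d['tvec'],float).ravel(); return d
def rays(d,uv):
    p=cv2.undistortPoints(np.array(uv,float).reshape(-1,1,2),d['K'],d['D']).reshape(-1,2)
    return np.c_[p,np.ones(len(p))]
def at_z(d,uv,z):  # intersect with plane world z
    r=rays(d,uv)@d['R']; c=-d['R'].T@d['T']
    return c+r*((z-c[2])/r[:,2])[:,None]
def by_range(d,uv):
    r=rays(d,uv); z=np.array([d['range_z'][int(round(v)),int(round(u))] for u,v in uv])
    return (r*z[:,None]-d['T'])@d['R']
def proj(d,P): return cv2.projectPoints(np.array(P,float).reshape(-1,1,3),np.array(d['rvec'],float),d['T'],d['K'],d['D'])[0].reshape(-1,2)
E
python3 - <<'E'
from h import *
for n in('top','side'):
    d=cam(n); cv2.imwrite(f'pics/{n}0.png',d['image']); print(n,-d['R'].T@d['T'],d['R'][2],d['fx'])
s=env.state(); print(s['t'],s['eef_pos'],s['tcp_rot'],s['opening'])
E
```

```text
pics
top [ 475.19741182  -15.22623118 1020.41302076] [ 0.08182813 -0.00991622 -0.99659712] 448.16487635485225
side [236.16356629 674.44531547 617.74603118] [ 0.3740379  -0.71511916 -0.59050846] 479.365824834417
0.1 [ 238.63501177 -577.41880879  214.12612979] [-3.14060870e+00 -9.86785560e-05  3.91838544e-01] 1.0006305575305234
```

View pics/top0.png

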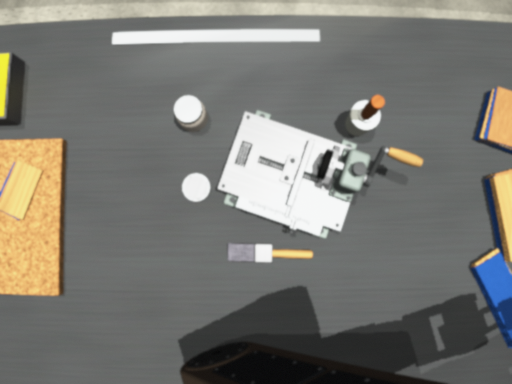

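View pics/side0.png

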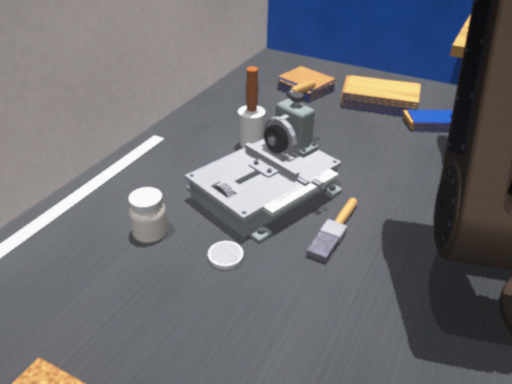

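Top view: the cutter's bed has corners near (249,113), (220,190) and (327,235), with the wheel slot at (243,153). The pointer and gauge are near (290,220). The side view shows the wheel at (225,188). I'll zoom in on both.

Run:
```python
from h import *
a=cv2.imread('pics/top0.png')[105:245,210:370]; a=cv2.resize(a,None,fx=5,fy=4.2857 if 0 else 5,interpolation=cv2.INTER_CUBIC)[:600]
cv2.imwrite('pics/topc.png',a)
b=cv2.imread('pics/side0.png')[120:240,180:340]; cv2.imwrite('pics/sidec.png',cv2.resize(b,None,fx=5,fy=5,interpolation=cv2.INTER_CUBIC))
```

```text
(no output)
```

View pics/topc.png

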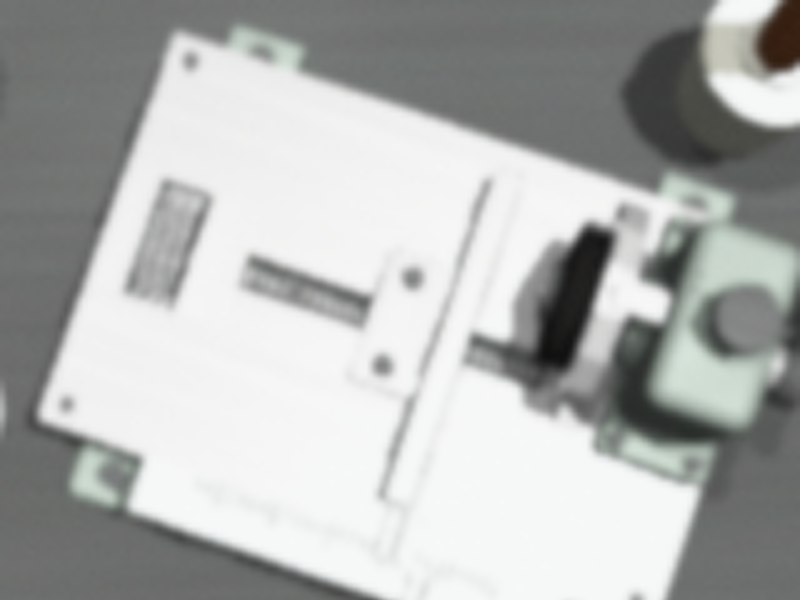

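View pics/sidec.png

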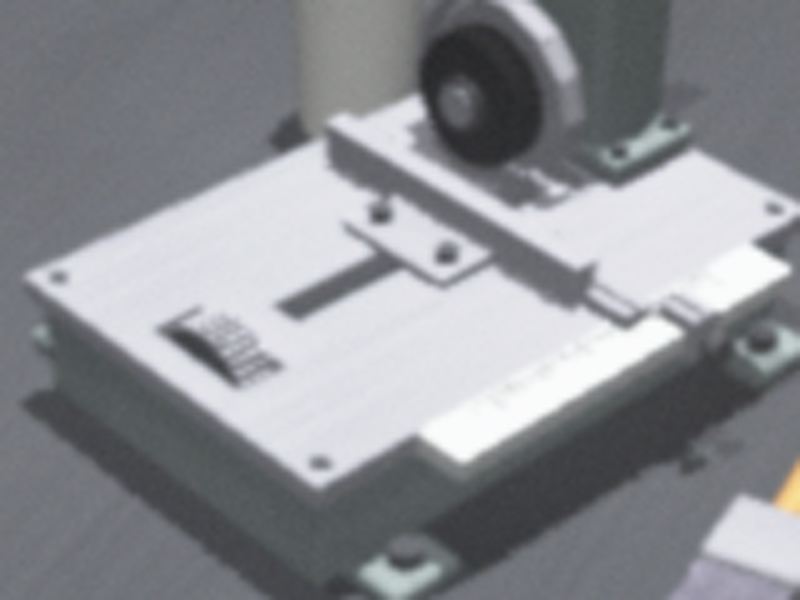

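```bash
cat >> h.py <<'E'
def rect(d,pose,x0,x1,y0,y1,z,s): # orthophoto in cutter axes: columns = -y, rows = -x, s px/mm
    ys=np.arange(y1,y0,-1/s); xs=np.arange(x1,x0,-1/s); X,Y=np.meshgrid(xs,ys,indexing='ij')
    P=np.c_[w(pose,np.c_[X.ravel(),Y.ravel()]),np.full(X.size,z)]
    m=proj(d,P).reshape(*X.shape,2).astype(np.float32)
    return cv2.remap(d['image'],m[...,0],m[...,1],cv2.INTER_CUBIC)
def w(p,L):
    c,s=np.cos(p[2]),np.sin(p[2]); return np.asarray(L)@np.array([[c,s],[-s,c]])+p[:2]
E
python3 - <<'E'
from h import *
t=cam('top');s=cam('side')
f=lambda uv,o:(np.array(uv)+.5)/5-.5+np.array(o)
ut=f([(175,33),(38,418)],(210,105)); us=f([(25,275),(320,490)],(180,120))
for d,u in((t,ut),(s,us)):
    p=at_z(d,u,58)[:,:2]; v=p[0]-p[1]; yaw=np.arctan2(v[1],v[0]); m=p.mean(0)
    yd=np.array([-np.sin(yaw),np.cos(yaw)]); o=m-140*yd
    print('len',np.hypot(*v),'yaw',yaw,'origin',o,'crest',o+112*yd)
    d['pose']=(*o,yaw)
print(by_range(t,ut+[[2,2],[2,-2]])[:,2])
P=(np.array(t['pose'])+np.array(s['pose']))/2; print(P); np.save('pose.npy',P)
A=rect(t,t['pose'],-125,-60,-80,50,64.6,6)
B=rect(s,s['pose'],-125,-60,-80,50,64.6,6)
I=np.vstack([A,B])[:, :]; cv2.imwrite('pics/rect.png',cv2.resize(I,(780,600)) if I.shape[0]>600 else I); print(I.shape)
E
```

```text
len 179.4121687515809 yaw -0.33629110241426513 origin [596.88917859 -77.75094814] crest [633.84785989  27.97537723]
len 181.5531588573759 yaw -0.34481230788623624 origin [594.35345083 -75.77111564] crest [632.21169518  29.6364426 ]
[59.01873428 58.46461938]
[ 5.95621315e+02 -7.67610319e+01 -3.40551705e-01]
(780, 780, 3)
```

View pics/rect.png

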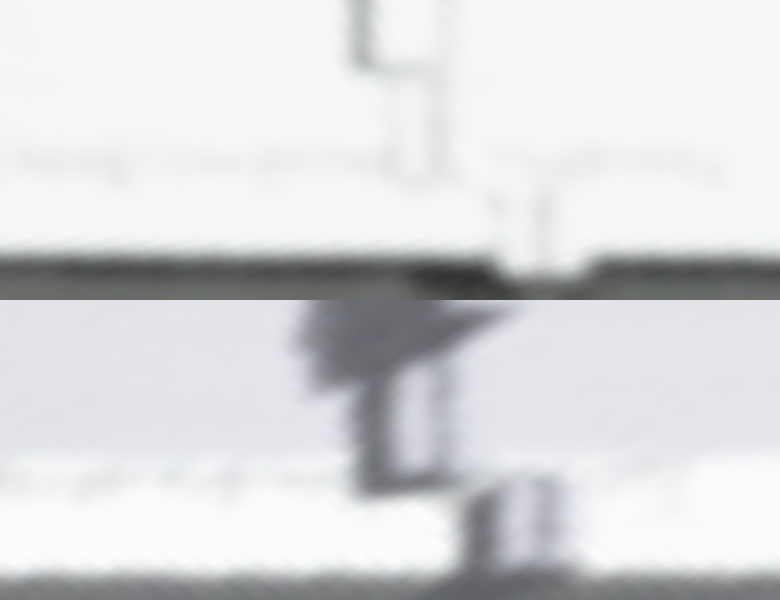

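The two views agree. The pointer line is at about column 442 and the gauge line at about 543, at 6 px/mm, so the fence must close about 16.8 mm, or roughly 145 mm of rim. The starting gap is about 46 mm, which fits the given range, and the crest is near (633, 29). I'll shut the gripper and move over with the jaw axis along the cutter's x.

```bash
python3 -m pendant '[[[0,0.02,-0.014,-0.04,-0.14],[0,0.06,-0.04,-0.05,-0.28],[0,0.10,-0.068,-0.05,-0.42],[0,0.14,-0.096,-0.05,-0.56],[0,0.18,-0.124,-0.05,-0.7],[0,0.22,-0.151,-0.05,-0.84],[0,0.26,-0.179,-0.05,-0.84],[0,0.30,-0.206,-0.05,-0.84]]]'
python3 - <<'E'
from h import *
s=env.state(); P=np.load('pose.npy'); c=w(P,[[0,112]])[0]; e=np.array(s['eef_pos']); from scipy.spatial.transform import Rotation as R
M=R.from_euler('xyz',s['tcp_rot']).as_matrix(); print(c,e,s['tcp_rot'],'tool shift to 40 above crest',M.T@(np.r_[c,110]-e),'want yaw',P[2]+np.pi/2, s['joints'])
E
```

```text
t: 1.0
eef_pos: [437.9, -270.8, 264.7]
tcp_rot: [3.141, 0.0, 1.232]
ft_force: [0.8, -0.5, -0.3]
opening: 0.386
[633.03011707  28.80686809] [ 437.94191576 -270.83482901  264.72704283] [3.14142133e+00 1.07652987e-04 1.23192610e+00] tool shift to 40 above crest [347.46954387  84.35976879 154.70409242] want yaw 1.2302446216446459 [-6.82167496e-01  2.81833618e-01  1.75663864e+00 -4.89686849e-05
  1.10292284e+00 -3.43275202e-01]
```

```bash
python3 -m pendant '[[[0,0.045,0.01,0,0],[0,0.09,0.02,0,0],[0,0.135,0.03,0,0],[0,0.18,0.04,0,0],[0,0.225,0.05,0,0],[0,0.27,0.06,0.02,0],[0,0.315,0.07,0.06,0],[0,0.347,0.07,0.1,0]]]'; python3 -m pendant '[[[0,0,0,0.02,0],[0,0,0,0.045,0],[0,0,0,0.065,0],[0,0,0,0.075,0],[0,0,0,0.075,0],[0,0,0,0.075,0],[0,0,0,0.075,0],[0,0,0,0.075,0]]]'
python3 - <<'E'
from h import *
for n in('top','side'):
    d=cam(n); 
    if n=='side': cv2.imwrite('pics/side1.png',cv2.resize(d['image'][100:250,170:370],None,fx=4,fy=4,interpolation=cv2.INTER_CUBIC))
    else: cv2.imwrite('pics/top1.png',d['image'])
s=env.state();P=np.load('pose.npy');e=np.array(s['eef_pos']);c,q=np.cos(P[2]),np.sin(P[2]);v=e[:2]-P[:2]
print('cutter xy',c*v[0]+q*v[1],-q*v[0]+c*v[1],e[2],s['opening'])
E
```

```text
t: 1.8
eef_pos: [617.2, 25.7, 173.5]
tcp_rot: [3.139, -0.001, 1.233]
ft_force: [0.6, -1.1, 0.9]
opening: 0.003
t: 2.6
eef_pos: [616.1, 23.8, 99.9]
tcp_rot: [3.14, -0.0, 1.232]
ft_force: [-0.8, 0.1, -0.8]
opening: 0.006
cutter xy -14.467356655664087 101.65900655544621 99.61352369427361 0.001052876528036311
```

View pics/side1.png

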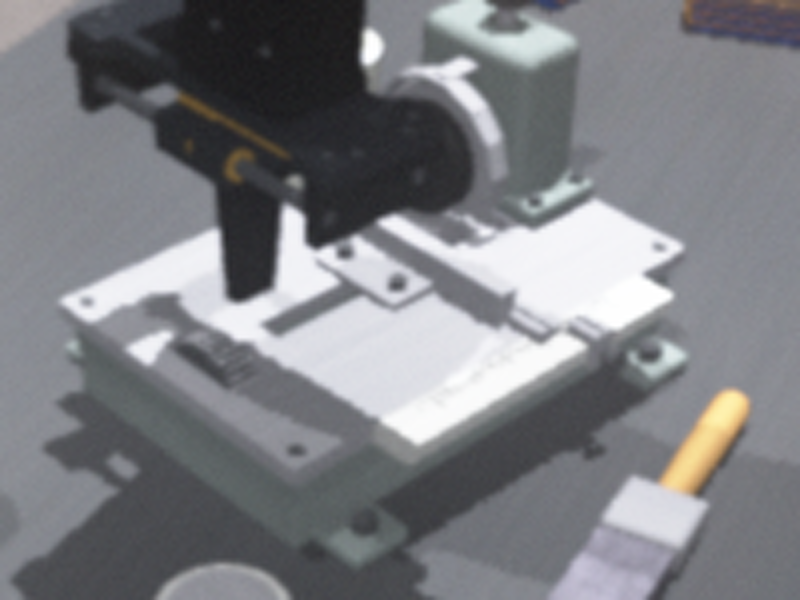

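The side view shows the shut fingers over the bed, just in from the wheel, about 10 mm short in cutter y as the pose reading says. First stroke: come down before the wheel at 68.5 mm (1 mm below the crest), sweep +x, then lift.

```bash
python3 -m pendant '[[[0,0.010,-0.011,0.015,0],[0,0.010,-0.011,0.031,0],[0,0.010,-0.011,0.031,0],[0,0.010,0.0,0.031,0],[0,0.010,0.012,0.031,0],[0,0.010,0.024,0.031,0],[0,0.010,0.038,0.031,0],[0,0.010,0.038,0.031,0]]]'
cat > m.py <<'E'
from h import *
import sys
def show(tag):
    s=env.state();P=np.load('pose.npy');e=np.array(s['eef_pos']);c,q=np.cos(P[2]),np.sin(P[2]);v=e[:2]-P[:2]
    print('t',s['t'],'cutter xyz',np.round([c*v[0]+q*v[1],-q*v[0]+c*v[1],e[2]],1),'F',np.round(s['ft_force'],1))
    t=cam('top');d=cam('side')
    P1=(596.889,-77.751,-.33629);P2=(594.353,-75.771,-.34481)
    A=rect(t,P1,-125,-60,-80,50,64.6,6);B=rect(d,P2,-125,-60,-80,50,64.6,6)
    cv2.imwrite(f'pics/r{tag}.png',np.vstack([A,B])[:, 180:]) if 0 else cv2.imwrite(f'pics/r{tag}.png',cv2.resize(np.vstack([A,B]),(780,600)))
    # dark line columns: mean intensity over the line rows, darkest narrow valley
    def prof(I,x_hi,x_lo): 
        g=I.mean(2); a=g[int((-60-x_hi)*6):int((-60-x_lo)*6)].mean(0); return a
    def cen(a,guess,hw=14):
        lo,hi=guess-hw,guess+hw+1; seg=a[lo:hi]; k=int(np.argmin(seg))+lo
        z=a[k-1:k+2]*1.0; xs=np.arange(k-8,k+9); b=max(a[k-9],a[k+9]) ; wt=np.clip(min(a[k-9],a[k+9])-a[xs],0,None)
        return (xs*wt).sum()/max(wt.sum(),1e-6)
    for n,I in(('top',A),('side',B)):
        p=prof(I,-84,-97);g=prof(I,-104,-111)
        cv=lambda a:[(int(i)) for i in range(8,len(a)-8) if a[i]==a[i-8:i+9].min() and min(a[i-8:i].max(),a[i+1:i+9].max())-a[i]>2]
        print(n,'pointer valleys',[(i,round(cen(p,i,2),1)) for i in cv(p)],'gauge',[(i,round(cen(g,i,2),1)) for i in cv(g)])
show(sys.argv[1])
E
python3 m.py 1
```

```text
t: 3.5
eef_pos: [657.1, 19.6, 68.5]
tcp_rot: [3.139, -0.001, 1.231]
ft_force: [0.0, -0.4, -0.1]
opening: 0.005
t 3.5 cutter xyz [ 25.8 111.4  68.5] F [ 0.  -0.4 -0.1]
top pointer valleys [(286, np.float64(285.1)), (448, np.float64(447.6))] gauge [(321, np.float64(321.2)), (539, np.float64(538.9))]
side pointer valleys [(382, np.float64(381.6)), (449, np.float64(449.3))] gauge [(480, np.float64(479.8)), (543, np.float64(542.6))]
```

```bash
python3 -m pendant '[[[0,0,0,-0.012,0],[0,0,-0.03,-0.012,0],[0,0,-0.053,-0.012,0],[0,0,-0.053,0.001,0],[0,0,-0.040,0.001,0],[0,0,-0.026,0.001,0],[0,0,-0.012,0.001,0],[0,0,0,0.001,0]]]'; python3 m.py 2
```

```text
t: 4.4
eef_pos: [656.2, 20.4, 67.7]
tcp_rot: [3.14, -0.0, 1.232]
ft_force: [0.1, 0.3, 0.1]
opening: 0.004
t 4.4 cutter xyz [ 24.6 111.8  67.7] F [0.1 0.3 0.1]
top pointer valleys [(278, np.float64(277.3)), (464, np.float64(463.8))] gauge [(316, np.float64(315.1)), (539, np.float64(539.0))]
side pointer valleys [(398, np.float64(397.6)), (465, np.float64(464.8))] gauge [(480, np.float64(479.8)), (542, np.float64(542.1))]
```

The stroke works: about 2.6 mm of fence per stroke, with 12.7 mm to go. I'll repeat it.

```bash
python3 -m pendant '[[[0,0,0,-0.012,0],[0,0,-0.03,-0.012,0],[0,0,-0.053,-0.012,0],[0,0,-0.053,0.0005,0],[0,0,-0.040,0.0005,0],[0,0,-0.026,0.0005,0],[0,0,-0.012,0.0005,0],[0,0,0,0.0005,0]]]'; python3 m.py 3;  python3 -m pendant '[[[0,0,0,-0.012,0],[0,0,-0.03,-0.012,0],[0,0,-0.053,-0.012,0],[0,0,-0.053,0,0],[0,0,-0.040,0,0],[0,0,-0.026,0,0],[0,0,-0.012,0,0],[0,0,0,0,0]]]'; python3 m.py 4
```

```text
t: 5.3
eef_pos: [656.1, 20.4, 67.3]
tcp_rot: [3.14, -0.0, 1.232]
ft_force: [-0.1, -0.4, -0.0]
opening: 0.004
t 5.3 cutter xyz [ 24.5 111.8  67.3] F [-0.1 -0.4 -0. ]
top pointer valleys [(277, np.float64(276.2)), (435, np.float64(435.6)), (482, np.float64(481.9))] gauge [(314, np.float64(313.6)), (539, np.float64(539.0)), (540, np.float64(539.0))]
side pointer valleys [(417, np.float64(416.8)), (483, np.float64(483.0))] gauge [(479, np.float64(479.1)), (542, np.float64(541.9))]
t: 6.2
eef_pos: [656.0, 20.4, 67.2]
tcp_rot: [3.14, -0.0, 1.232]
ft_force: [-1.2, -0.6, -0.5]
opening: 0.008
t 6.2 cutter xyz [ 24.4 111.8  67.2] F [-1.2 -0.6 -0.5]
top pointer valleys [(277, np.float64(276.4)), (498, np.float64(497.9))] gauge [(313, np.float64(312.5)), (538, np.float64(538.8))]
side pointer valleys [(433, np.float64(433.5)), (499, np.float64(499.0))] gauge [(479, np.float64(478.9)), (542, np.float64(542.0))]
```

```bash
python3 -m pendant '[[[0,0,0,-0.012,0],[0,0,-0.03,-0.012,0],[0,0,-0.053,-0.012,0],[0,0,-0.053,0,0],[0,0,-0.040,0,0],[0,0,-0.026,0,0],[0,0,-0.012,0,0],[0,0,0,0,0]]]'; python3 m.py 5;  python3 -m pendant '[[[0,0,0,-0.012,0],[0,0,-0.03,-0.012,0],[0,0,-0.053,-0.012,0],[0,0,-0.053,0,0],[0,0,-0.040,0,0],[0,0,-0.026,0,0],[0,0,-0.012,0,0],[0,0,0,0,0]]]'; python3 m.py 6
```

```text
t: 7.1
eef_pos: [656.0, 20.4, 67.3]
tcp_rot: [3.14, -0.0, 1.232]
ft_force: [-0.1, 1.1, -1.0]
opening: 0.004
t 7.1 cutter xyz [ 24.5 111.8  67.3] F [-0.1  1.1 -1. ]
top pointer valleys [(277, np.float64(276.1)), (472, np.float64(472.4)), (513, np.float64(513.3))] gauge [(314, np.float64(312.8)), (539, np.float64(538.7))]
side pointer valleys [(454, np.float64(454.2)), (515, np.float64(514.9))] gauge [(479, np.float64(479.1)), (543, np.float64(542.3))]
t: 8.0
eef_pos: [656.0, 20.4, 67.2]
tcp_rot: [3.14, -0.0, 1.232]
ft_force: [-0.6, 0.8, -0.8]
opening: 0.005
t 8.0 cutter xyz [ 24.4 111.8  67.2] F [-0.6  0.8 -0.8]
top pointer valleys [(277, np.float64(276.7)), (490, np.float64(490.1)), (535, np.float64(534.8))] gauge [(313, np.float64(312.0)), (539, np.float64(538.9))]
side pointer valleys [(471, np.float64(470.8)), (536, np.float64(536.5)), (537, np.float64(536.5))] gauge [(479, np.float64(479.0)), (542, np.float64(542.2))]
```

View pics/r6.png

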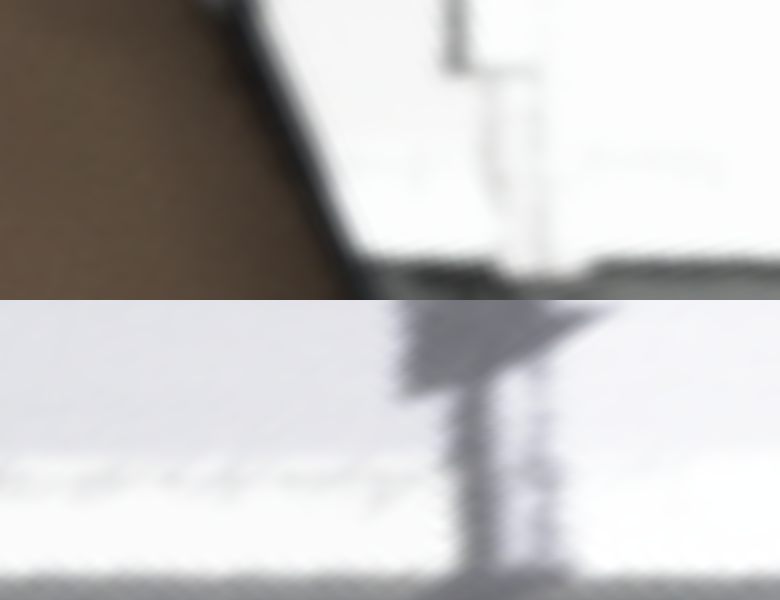

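Remaining: about 0.7 mm (top) to 0.95 mm (side). I'll do a short partial stroke, stay put and re-measure. I'll also refine the yaw from the rail's long edge, since the two views used slightly different yaws.

```bash
python3 -m pendant '[[[0,0,0,-0.012,0],[0,0,-0.03,-0.012,0],[0,0,-0.053,-0.012,0],[0,0,-0.053,0,0],[0,0,-0.047,0,0],[0,0,-0.042,0,0],[0,0,-0.038,0,0],[0,0,-0.038,0,0]]]'; python3 m.py 7
python3 - <<'E'
from h import *
# rail / bed long-edge tilt in each rectified view
for n,P in(('top',(596.889,-77.751,-.33629)),('side',(594.353,-75.771,-.34481))):
    d=cam(n); I=rect(d,P,-125,-105,-100,100,58,4).mean(2)
    if n=='top': I=I[:,420:]   # arm covers left part
    k=np.argmin(np.diff(cv2.GaussianBlur(I,(9,9),2),axis=0),axis=0); x=np.arange(len(k)); 
    for _ in range(6):
        f=np.polyfit(x,k,1); r=k-np.polyval(f,x); ok=abs(r)<max(2*np.std(r),.7); x,k=x[ok],k[ok]
    print(n,'edge slope (rad)',f[0],'rms',r.std(),len(x))
E
```

```text
t: 8.9
eef_pos: [620.0, 32.9, 66.6]
tcp_rot: [3.141, -0.0, 1.231]
ft_force: [-0.4, 0.6, 0.6]
opening: 0.005
t 8.9 cutter xyz [-13.6 111.5  66.6] F [-0.4  0.6  0.6]
top pointer valleys [(490, np.float64(489.5)), (538, np.float64(538.0))] gauge [(543, np.float64(543.0))]
side pointer valleys [(472, np.float64(472.0)), (541, np.float64(541.4))] gauge [(479, np.float64(479.0)), (546, np.float64(545.6))]
top edge slope (rad) 0.006050242098300568 rms 1.2484055089459465 285
side edge slope (rad) 0.0006834483192859224 rms 1.1757165758191068 591
```

```bash
python3 -m pendant '[[[0,0,0,-0.02,0],[0,0.01,0,-0.06,0],[0,0.05,0,-0.09,0],[0,0.09,0,-0.09,0],[0,0.13,0,-0.09,0],[0,0.13,0,-0.09,0],[0,0.13,0,-0.09,0],[0,0.13,0,-0.09,0]]]'
cat > m2.py <<'E'
from h import *
import sys
out=[]
for n,P in(('top',(596.889-1.0,-77.751-.4,-.3440)),('side',(594.353,-75.771,-.3440))):
    ds=[cam(n) for _ in range(6)]; d=ds[0]; d['image']=np.mean([q['image'] for q in ds],0).astype(np.float32)
    A=rect(d,P,-118,-70,-62,-12,64.6,12); g=A.mean(2); out.append(A)
    for x in (-80,-84,-88,-92,-95,-98,-101,-104,-107,-110):
        a=g[int((-70-x-1)*12):int((-70-x+1)*12)].mean(0); b=a[int(24*12):int(36*12)]  # y -36..-48
        k=int(np.argmin(b)); k=min(max(k,24),len(b)-25); xs=np.arange(k-18,k+19); base=np.interp(xs,[xs[0],xs[-1]],[b[xs[0]],b[xs[-1]]]); wt=np.clip(base-b[xs],0,None)
        print(n,x,'y %.2f depth %.0f'%(-36-(xs*wt).sum()/max(wt.sum(),1e-6)/12, wt.max()))
g=np.clip(np.vstack(out),0,255); cv2.imwrite(f'pics/z{sys.argv[1]}.png',cv2.resize(g[:,:],(500,600)) if 0 else cv2.resize(np.hstack(out),(800,400)))
E
python3 m2.py 1
```

```text
t: 9.9
eef_pos: [661.9, 155.2, 156.2]
tcp_rot: [-3.141, 0.001, 1.231]
ft_force: [0.8, -0.0, -0.2]
opening: 0.002
top -80 y -39.43 depth 3
top -84 y -39.58 depth 5
top -88 y -39.75 depth 4
top -92 y -39.76 depth 4
top -95 y -39.58 depth 3
top -98 y -39.99 depth 4
top -101 y -40.68 depth 4
top -104 y -40.58 depth 5
top -107 y -40.66 depth 5
top -110 y -40.42 depth 4
side -80 y -39.68 depth 6
side -84 y -39.93 depth 4
side -88 y -40.18 depth 6
side -92 y -40.44 depth 8
side -95 y -39.88 depth 10
side -98 y -40.38 depth 6
side -101 y -41.12 depth 9
side -104 y -40.98 depth 8
side -107 y -40.94 depth 7
side -110 y -40.83 depth 8[ WARN:0@27.918] global loadsave.cpp:1063 imwrite_ Unsupported depth image for selected encoder is fallbacked to CV_8U.
```

View pics/z1.png

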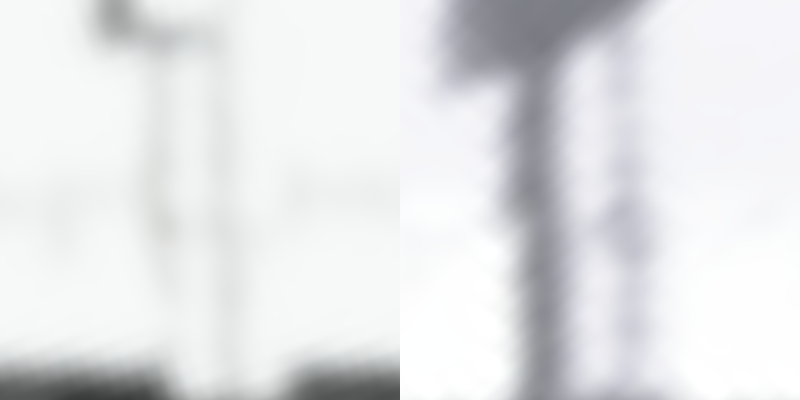

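Averaged pictures: the pointer line is at y ≈ -39.6 (top) and -40.1 (side), the gauge line at -40.6 and -41.0. So 0.85–0.95 mm remains, and the last partial stroke only just made contact. The contact span must be about ±14.5 mm, so I'll end the next stroke near x = -7.5.

```bash
python3 -m pendant '[[[0,-0.04,-0.005,0,0],[0,-0.08,-0.01,0,0],[0,-0.12,-0.015,0.02,0],[0,-0.13,-0.015,0.06,0],[0,-0.13,-0.015,0.08,0],[0,-0.13,-0.015,0.08,0],[0,-0.13,-0.015,0.08,0],[0,-0.13,-0.015,0.08,0]]]'; python3 -m pendant '[[[0,0,0,0.01,0],[0,0,0,0.01,0],[0,0,0.007,0.01,0],[0,0,0.012,0.01,0],[0,0,0.017,0.01,0],[0,0,0.021,0.01,0],[0,0,0.021,0.01,0],[0,0,0.021,0.01,0]]]';python3 -m pendant '[[[0,0,0,-0.02,0],[0,0.01,0,-0.06,0],[0,0.05,0,-0.09,0],[0,0.09,0,-0.09,0],[0,0.13,0,-0.09,0],[0,0.13,0,-0.09,0],[0,0.13,0,-0.09,0],[0,0.13,0,-0.09,0]]]';  python3 m2.py 2 2>/dev/null
```

```text
t: 11.3
eef_pos: [605.7, 38.7, 77.8]
tcp_rot: [3.14, -0.001, 1.232]
ft_force: [0.7, -0.1, -0.7]
opening: 0.007
t: 12.1
eef_pos: [625.6, 31.2, 68.3]
tcp_rot: [3.139, -0.001, 1.232]
ft_force: [-4.5, -0.1, 14.6]
opening: 0.002
t: 12.9
eef_pos: [667.8, 153.1, 156.3]
tcp_rot: [-3.141, 0.0, 1.231]
ft_force: [-0.1, -1.0, 0.7]
opening: 0.005
top -80 y -40.18 depth 4
top -84 y -39.99 depth 4
top -88 y -40.43 depth 4
top -92 y -40.24 depth 5
top -95 y -40.60 depth 4
top -98 y -40.42 depth 3
top -101 y -40.68 depth 4
top -104 y -40.58 depth 5
top -107 y -40.66 depth 5
top -110 y -40.42 depth 4
side -80 y -40.75 depth 9
side -84 y -40.52 depth 9
side -88 y -40.32 depth 7
side -92 y -40.61 depth 4
side -95 y -40.50 depth 5
side -98 y -40.57 depth 6
side -101 y -41.12 depth 9
side -104 y -40.98 depth 8
side -107 y -40.94 depth 7
side -110 y -40.83 depth 8
```

About 0.3–0.4 mm remains (top 0.29, side 0.43). One more, shorter nudge.

```bash
python3 -m pendant '[[[0,-0.04,-0.007,0,0],[0,-0.08,-0.014,0,0],[0,-0.12,-0.021,0.02,0],[0,-0.13,-0.021,0.06,0],[0,-0.13,-0.021,0.08,0],[0,-0.13,-0.021,0.08,0],[0,-0.13,-0.021,0.08,0],[0,-0.13,-0.021,0.08,0]]]'; python3 -m pendant '[[[0,0,0,0.01,0],[0,0,0,0.01,0],[0,0,0.006,0.01,0],[0,0,0.011,0.01,0],[0,0,0.015,0.01,0],[0,0,0.018,0.01,0],[0,0,0.018,0.01,0],[0,0,0.018,0.01,0]]]';python3 -m pendant '[[[0,0,0,-0.02,0],[0,0.01,0,-0.06,0],[0,0.05,0,-0.09,0],[0,0.09,0,-0.09,0],[0,0.13,0,-0.09,0],[0,0.13,0,-0.09,0],[0,0.13,0,-0.09,0],[0,0.13,0,-0.09,0]]]';  python3 m2.py 3 2>/dev/null
```

```text
t: 14.3
eef_pos: [605.7, 38.7, 77.8]
tcp_rot: [3.14, -0.001, 1.232]
ft_force: [0.1, 0.2, -0.0]
opening: 0.004
t: 15.1
eef_pos: [622.5, 32.3, 67.7]
tcp_rot: [3.14, -0.0, 1.232]
ft_force: [-2.7, 1.6, 12.0]
opening: 0.005
t: 15.9
eef_pos: [665.0, 154.2, 156.3]
tcp_rot: [-3.141, 0.0, 1.231]
ft_force: [0.1, -0.3, -0.3]
opening: 0.004
top -80 y -40.59 depth 4
top -84 y -40.84 depth 3
top -88 y -40.68 depth 5
top -92 y -40.67 depth 4
top -95 y -40.92 depth 5
top -98 y -41.01 depth 3
top -101 y -40.84 depth 4
top -104 y -40.50 depth 5
top -107 y -40.66 depth 5
top -110 y -40.50 depth 4
side -80 y -40.82 depth 7
side -84 y -41.26 depth 6
side -88 y -41.36 depth 7
side -92 y -41.08 depth 7
side -95 y -40.74 depth 8
side -98 y -40.51 depth 7
side -101 y -41.04 depth 9
side -104 y -40.98 depth 8
side -107 y -40.94 depth 7
side -110 y -40.83 depth 8
```

View pics/z3.png

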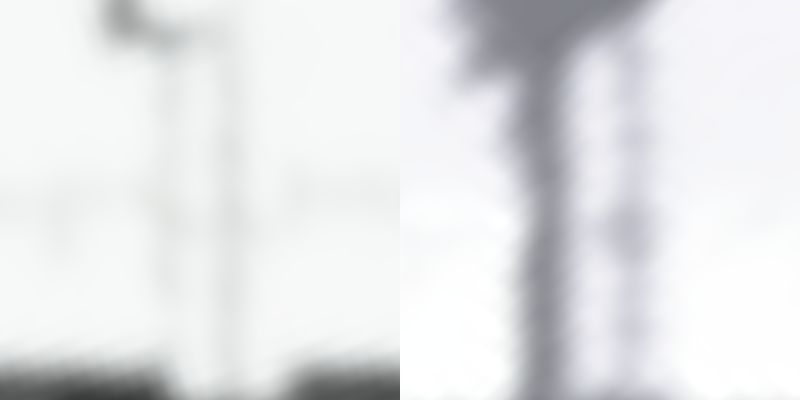

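The picture shows the two lines running on from each other in both views (column about 230 in the top panel, about 629 in the side panel). The remaining difference is about 0.1 mm, which is within the measuring noise. The hand is clear, so I'm handing in.

Run:
```python
from h import *
a=cv2.imread('pics/side0.png').astype(int);b=cam('side')['image'].astype(int)
for n,(x,y,X,Y) in dict(jar=(128,185,168,242),lid=(206,240,245,270),brush=(306,198,360,262)).items(): print(n,abs(a-b)[y:Y,x:X].mean())
s=env.state();print(s['t'],s['eef_pos'],s['ft_force']);print(env.job_done())
```

```text
jar 24.839619883040935
lid 6.348433048433049
brush 15.158179012345679
16.55 [665.11012757 154.92729003 156.46355516] [ 0.1617324  -0.97133022  0.63139901]
the job is handed in; nothing more can be done
None
```

The fence is set by the wheel and the job is handed in, about 16.5 s into the 72 s limit. I rolled the wheel with the shut fingertips: six full strokes, one partial stroke that barely moved it, and two short nudges. The hand then withdrew to about 85 mm above the wheel and more than 100 mm to the side.

- **Alignment:** on averaged pictures, the pointer line is at y = -40.7 mm and the gauge line at -40.6 mm from the top camera. The side camera gives -41.05 and -40.95 mm. Both show about 0.1 mm past the mark, within my roughly ±0.15 mm reading noise.
- **Camera agreement:** the two cameras differ by about 0.3 mm in absolute position, but they agree on the difference between the lines.
- **Forces:** the highest reading at the end of a move was about 15 N while pressing on the wheel. I did not see the forces within a move.
- **Bystanders:** my picture-difference check on the jar, tin lid and brush was inconclusive. It gave large differences (25, 6 and 15 grey levels), which could be the arm and its shadows now crossing those areas. The maul was not checked. The fingertips were at least 156 mm up wherever they were not over the bed, and no force reading suggested a knock on any of the four.

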